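# Unlock the board test fixture and hold its cam lever at full lift

### The arm

A 6-joint arm with a two-finger parallel gripper is mounted at the origin on a cart in front of the work surface, level with it; the furniture and walls round the work are solid. World frame = base frame: x ahead of the robot, y to its left, z up, the work surface at z = 0. Lengths are in m, angles in degrees, forces in N, time in s.
With the tool pointing down it reaches from about 0.2 to 0.875 m from the base axis. Payload 3.4 kg.
Tool frame: the origin (TCP) lies between the finger pads; the fingertips stand 14 mm ahead of it and the grasp point (between the pads) lies 5 mm behind it; z points along the fingers, y is the line along which they close (so a half turn about z gives the same grasp; the last joint's range is limited). The gripper opens to 94 mm and grips with 3 to 60 N. Pads are 16 mm wide; open, the fingers measure 119 mm over their backs; the gripper's body (75 mm by 177 mm) begins 78 mm behind the grasp point.
Start: joints at [-80.787, 15.808, 86.224, -0, 77.962, -6.933], TCP at [0.16, -0.552, 0.219] pointing down, gripper open.
Joint ranges: [-165.64, 165.64], [-43.16, 119.46], [12.63, 154.43], [-67.54, 247.53], [6.08, 155.33], [-154.97, 154.97]. Speed limits (degrees/s): [147.25, 147.25, 180, 180, 180, 180].

### API

Orientations are given as [roll, pitch, yaw] about the fixed x, y, z axes, in that order (R = Rz(yaw) Ry(pitch) Rx(roll)).
In Python, from station import get_obs, read_camera, camera_params, job_done gives the robot as it stands. The module is installed in compiled form; this text tells all that it offers.
- The arm moves only by the shell command python3 -m pendant 'ROWS' [FORCE]. ROWS is JSON, a list of rows, each a list of 3 entries, a list of its own where there are three numbers: the shift along the world's x, y, z in m, then the turn about the world's z in rad, then the closure, from -1 (fully open) to 1 (shut). In form: [[[dx, dy, dz], roll, fingers], ...]. A call has 1 to 12 rows; each row is the pose to reach, as a shift and turn from the pose commanded when the call began; what a row does not reach only later rows make up. A row lasts 1/10 s, in which the tool goes at most 50 mm and 8.59 degrees, less where a joint would pass 70% of its speed; a pose out of reach is approached as far as the arm can. A call with a gripper value outside its range is refused whole. The fingers move at their own pace and stop on an object; FORCE is the grip in N (left out, the last holds). Time passes only in rows, so rows that repeat a pose let the fingers close. It gives the time, the measured TCP pose, the force, the opening and the grip force at its end, in the units of the state.
- get_obs(): the state, without advancing time (a new reading comes with each control period).
- read_camera(name): name is "side" or "top"; returns the picture (400x640x3 uint8, blue, green, red); there is no depth.
- camera_params(name): a dict with "vertical_fov" (degrees; the focal length in pixels is half the picture's height over the tangent of half this angle, whatever the lens; pixels are square), "cx", "cy" (the principal point, pixels), "extrinsics" (4x4, takes a point from camera to world coordinates). Camera axes: x right, y down, z forward; pixel columns grow to the right and rows downward; lengths in m; the calibration is good to about 2 mm. A picture is of the moment at which its call begins. camera_params takes no time and is no camera call.
- job_done(): hands the job in; it is judged then, once.
The state is a dict: "t": time; "qpos": joint angles; "joint_velocities": joint speeds; "effort": joint torques, N m; "tcp_pos": TCP position; "tcp_rot": TCP orientation; "wrist_force": force on the tool from outside, world axes, zero at the start; "torque": the same for the moment, N m; "gripper_width": finger opening in m; "grip_force": force on a finger pad.
Only numpy, scipy, OpenCV 4.12 (cv2) and the standard library are available. Lean on these libraries where they do the work, as an engineer would, in place of code of your own. Each camera call takes 0.05 s, during which the arm holds its last target. There are 200 camera calls.

### The job

Unlock the board test fixture: turn the lock knob anticlockwise (seen from above) to its stop, lift it straight out and leave it lying in the small open metal tray. Then swing the fixture's spring-loaded cam lever up until it stands straight up, where the board is lifted highest against the contact head, and finish holding the lever there in the gripper: it falls back if let go. Leave the other things on the desk where they are.

Things in the scene. Friction and masses are not known exactly. Their poses are not given: they have to be found in the camera images.
- fixture: Board test fixture fixed to the desk: grey housing (x -100..100, y -155..75, 95 mm high); on it a sliding board carrier, black contact head over it (x -23..23, y -20..30, top 223 mm above the desk; column at x 63..81), cam lever on the +y side, bayonet lock on the -y side. Origin at desk height below the lever's pivot line; x away from the robot, z up. Yaw within 0.3 rad.
- lock_knob: Loose 70 g bayonet knob. Grip bar 40 long (x) x 12 wide (y), z 5 to 31 mm, on a flange 36 mm across, 5 thick; origin under the flange's centre. Below: 19 mm shaft with 24 mm cross pin along x. Starts captive, bar 0.15 to 0.5 rad anticlockwise of the fixture's x axis; turns freely anticlockwise to a stop with the bar along the fixture's y (within 0.1 rad), then lifts out (clear 25 mm up).
- lock_axis (a point): Axis of the lock: centre of the lock plate's top face, on which the knob's flange rests, 186 mm above the desk, 100 mm to the -y side of the fixture's origin; axes as the fixture's. While the knob is in, it blocks the carrier, so the lever cannot be raised.
- parts_tray: Small open aluminium tray on a dark base, fixed to the front left of the desk: 110 x 110 mm outside, rim 36 mm above the desk, 4 mm walls, inner floor 18 mm above the desk; origin at desk height under its centre, z up.
- cam_lever (a joint): Cam lever angle, rad. 0: at rest on its stop, leaning from the pivot to the fixture's -x, 10 degrees up from level. Grows as the handle swings up and over to +x. 1.40: straight up, the highest lift (carrier 10 mm above rest); beyond it the carrier sinks again; stop at 1.95. A spring always pulls it back to 0 (about 2.7 N at the handle when upright).
- lever_grip (a point): Middle of the lever's handle: a level grey round bar 14 mm thick, 66 mm long, lying along the fixture's y axis at the end of the lever, sticking out to +y free on all sides; it is 105 mm from the pivot line. 158 mm above the desk at rest, 245 mm when upright. Turns in the gripper like a crank handle.
- lever_pivot (a point): Point on the lever's pivot line level with the middle of the handle: 140 mm above the desk, 100 mm to the +y side of the fixture's origin. The handle moves in a circle of 105 mm round it in the fixture's xz plane.
- carrier_top (a point): Top face of the board carrier, under the board; 165 mm above the desk at rest, 175 mm at the highest lift.
- board: Small circuit board 48 x 62 x 16 mm, 35 g, lying loose in its nest on the carrier under the contact head; origin under its centre. It rides up with the carrier and stays in its nest.
- can_capacitor: Bystander: upright can capacitor, 29 mm across, 53 mm tall; origin under its centre. Not to be moved.
- toroid: Bystander: flat wound ring core 43 mm across, 16 mm high; origin under its centre. Not to be moved.

How it is judged (in metres and radians):
On the way, in this order (a step that is already met when the one before it is completed fails the run):
1. the lock knob is turned to its stop and lifted clear of the lock plate, the lever still down (z of lock_knob in the frame of lock_axis above 0.025 m and value of joint cam_lever below 0.5 rad), for 0.1 s.
2. the lock knob lies in the tray, let go (x of lock_knob in the frame of parts_tray between -0.052 and 0.052 m and y of lock_knob in the frame of parts_tray between -0.052 and 0.052 m and z of lock_knob in the frame of parts_tray below 0.06 m and contact force between the fingers and lock_knob below 0.05 N and contact force between lock_knob and parts_tray above 0.2 N and linear speed of lock_knob below 0.03 m/s), for 0.2 s.
3. the cam lever is held straight up at its highest lift (value of joint cam_lever between 1.18 and 1.62 rad and z of carrier_top in the frame of fixture above 0.1742 m and contact force between the fingers and cam_lever above 1 N), for 0.3 s.
At the end, for the whole second after the job is handed in: The lever is within 0.22 rad of straight up (joint 1.18 to 1.62), the carrier within 0.8 mm of its highest with the board still in its nest (within 8 mm), the fingers bear on the lever with more than 1 N, the lever is still, and the lock knob lies at rest in the tray, untouched (all of step 2 and all of step 3 and distance between board and carrier_top below 0.008 m and velocity of joint cam_lever between -0.1 and 0.1 rad/s); the arm keeps its last pose, push and grip.
It fails at once if a bystander is shoved more than 30 mm or knocked over (distance of any of can_capacitor, toroid from where it was at the start of the episode above 0.03 m or angle between can_capacitor's own z axis and vertical above 0.6 rad).
It also fails if it takes over 62 s, if anything falls off the work surface, if the arm or the gripper's body presses on something with over 40 N, if the wrist force passes 120 N, or if a joint passes its speed limit or range.

## Working session

There is one attempt and no reset: what is moved stays moved. The work goes in short steps, Python scripts to look and compute and a shell command to move; the robot and the scene stay as the last step left them, time stands still between calls to the robot, and variables do not carry over. Pictures are saved under pics/ and viewed, at most 10 in all, crops included, and the job is handed in when it is done.

```bash
mkdir -p pics
cat > h.py <<'E'
import numpy as np, cv2
from station import get_obs, read_camera, camera_params
def cam(n):
    p=camera_params(n); f=200/np.tan(np.radians(p["vertical_fov"])/2)
    return p,f,np.array(p["extrinsics"])
def ray(n,u,v):
    p,f,E=cam(n); d=E[:3,:3]@np.array([(u-p["cx"])/f,(v-p["cy"])/f,1]); return E[:3,3],d
def onz(n,u,v,z):
    o,d=ray(n,u,v); return o+d*(z-o[2])/d[2]
def proj(n,P):
    p,f,E=cam(n); c=E[:3,:3].T@(np.array(P)-E[:3,3]); return [f*c[0]/c[2]+p["cx"],f*c[1]/c[2]+p["cy"]]
def tri(a,b):
    (o1,d1),(o2,d2)=ray(*a),ray(*b)
    s=np.linalg.lstsq(np.c_[d1,-d2],o2-o1,rcond=None)[0]
    p,q=o1+d1*s[0],o2+d2*s[1]; return (p+q)/2,np.linalg.norm(p-q)
E
python3 - <<'E'
from h import *
np.set_printoptions(precision=3,suppress=True)
for n in("top","side"):
    i=read_camera(n); cv2.imwrite(f"pics/{n}0.png",i); p,f,E=cam(n); print(n,f,p["cx"],p["cy"],E)
print(get_obs())
E
```

```text
top 441.9993394007393 317.76837753566514 198.84467673450607 [[-0.001 -0.999  0.044  0.403]
 [-1.     0.002  0.026 -0.042]
 [-0.026 -0.044 -0.999  1.308]
 [ 0.     0.     0.     1.   ]]
side 467.42908932335354 323.8456528198975 196.96447884422062 [[-0.779 -0.435  0.452 -0.104]
 [-0.627  0.541 -0.561  0.655]
 [-0.    -0.72  -0.694  1.015]
 [ 0.     0.     0.     1.   ]]
{'t': 0.1, 'qpos': array([-80.788,  15.844,  86.285,   0.001,  77.963,  -6.933]), 'joint_velocities': array([-0.009, -0.153, -0.235, -0.02 ,  0.024, -0.001]), 'effort': array([  0.001, -40.546, -23.778,   0.07 ,   0.03 ,  -0.   ]), 'tcp_pos': array([ 0.16 , -0.552,  0.219]), 'tcp_rot': array([-179.91 ,   -0.012,   16.145]), 'wrist_force': array([-0.013,  0.056, -0.953]), 'torque': array([ 0.033,  0.046, -0.016]), 'grip_force': 0.0, 'gripper_width': 0.09407043997878577}
```

View pics/top0.png

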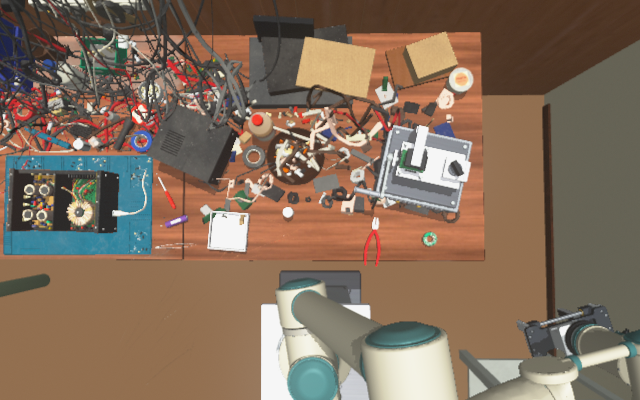

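View pics/side0.png

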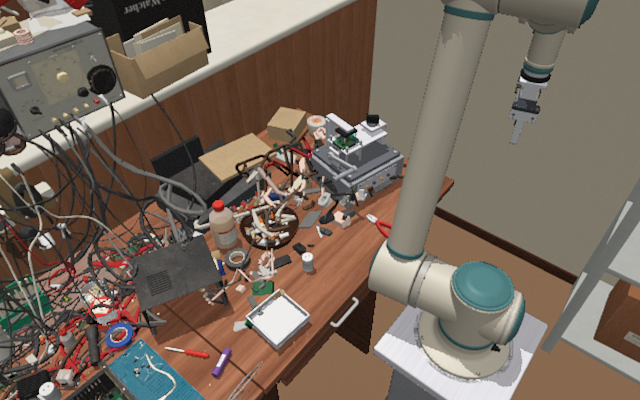

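The top view shows the fixture near (425,165), the knob at (457,169), the lever bar at about (368,191), the tray at (228,231), the capacitor at (288,212) and the toroid at (430,239). I'll zoom in next.

Run:
```python
from h import *
a=cv2.imread("pics/top0.png")[115:220,345:485]; b=cv2.imread("pics/side0.png")[105:205,300:415]
cv2.imwrite("pics/ct.png",cv2.resize(a,None,fx=5.5,fy=5.5,interpolation=cv2.INTER_CUBIC))
cv2.imwrite("pics/cs.png",cv2.resize(b,None,fx=6,fy=6,interpolation=cv2.INTER_CUBIC))
```

```text
(no output)
```

View pics/ct.png

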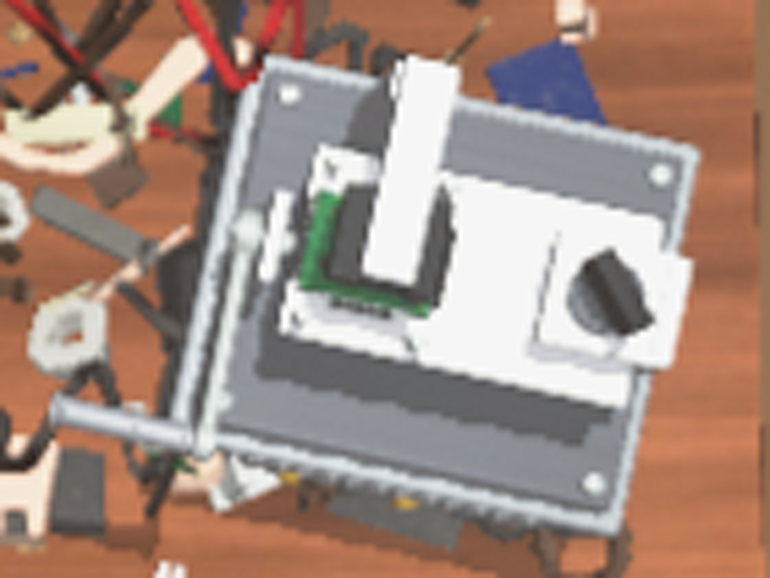

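View pics/cs.png

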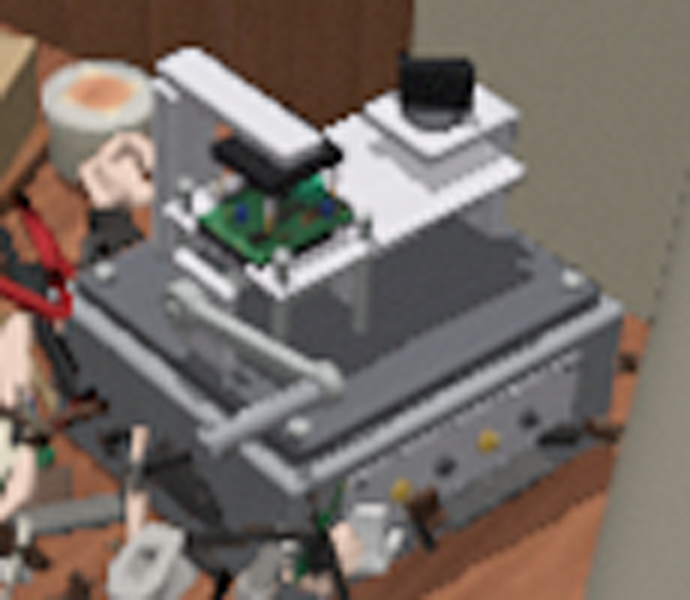

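The crops show the housing corners (top crop) at (265,58), (698,150), (615,533) and (175,432), the flange near (607,297) and the bar from (605,255) to (640,325). The handle runs from (55,412) to (205,440).

Run:
```python
from h import *
np.set_printoptions(precision=4,suppress=True)
T=lambda x,y:((x+.5)/5.5-.5+345,(y+.5)/5.5-.5+115)
S=lambda x,y:((x+.5)/6-.5+300,(y+.5)/6-.5+105)
C=np.array([onz("top",*T(*c),.095)[:2] for c in[(265,58),(698,150),(615,533),(175,432)]])
print(C,np.linalg.norm(C-np.roll(C,-1,0),axis=1))
L=np.array([(.1,.075),(.1,-.155),(-.1,-.155),(-.1,.075)])
a=(L-L.mean(0)); b=C-C.mean(0)
yaw=np.arctan2((a[:,0]*b[:,1]-a[:,1]*b[:,0]).sum(),(a*b).sum())
R=np.array([[np.cos(yaw),-np.sin(yaw)],[np.sin(yaw),np.cos(yaw)]])
o=C.mean(0)-R@L.mean(0); print("yaw",yaw,"org",o)
P=lambda x,y,z:np.r_[o+R@[x,y],z]
print("lock",P(0,-.1,.186),"grip rest",P(-.105*np.cos(np.radians(10)),.1,.158),"pivot",P(0,.1,.14),"up",P(0,.1,.245))
print("flange meas",onz("top",*T(607,297),.191),"bar",onz("top",*T(603,260),.217),onz("top",*T(640,322),.217))
print("handle ends",onz("top",*T(55,412),.158),onz("top",*T(205,440),.158))
print("tri handle outer end",tri(("top",*T(55,412)),("side",*S(208,440))))
for n,c,(x0,y0,s) in(("top",T,(345,115,5.5)),("side",S,(300,105,6))):
  for q in(P(0,-.1,.191),P(0,-.1,.217),P(-.1034,.1,.158),P(.1,.075,.095),P(-.1,.075,.095),P(-.1,-.155,.095)):
    u=proj(n,q); print(n,(u[0]-x0)*s,(u[1]-y0)*s)
# tray, toroid, cap
i=cv2.imread("pics/top0.png"); m=(i.min(2)>165).astype(np.uint8); m[:, :200]=0;m[:,260:]=0;m[:205]=0;m[258:]=0
m=cv2.morphologyEx(m,cv2.MORPH_CLOSE,np.ones((9,9)))
c=max(cv2.findContours(m,0,1)[0],key=cv2.contourArea); r=cv2.minAreaRect(c); print(r)
for q in cv2.boxPoints(r): print(onz("top",*q,.036))
print("tray",onz("top",*r[0],.036),"cap",onz("top",288,212,.053),"toroid",onz("top",430,239,.016))
```

```text
[[ 0.6593 -0.2173]
 [ 0.6118 -0.4316]
 [ 0.4212 -0.3879]
 [ 0.4717 -0.1711]] [0.2195 0.1955 0.2226 0.1932]
yaw -0.22785872441773086 org [ 0.55  -0.263]
lock [ 0.5274 -0.3604  0.186 ] grip rest [ 0.4719 -0.1422  0.158 ] pivot [ 0.5726 -0.1656  0.14  ] up [ 0.5726 -0.1656  0.245 ]
flange meas [ 0.5277 -0.3584  0.191 ] bar [ 0.5414 -0.3495  0.217 ] [ 0.5135 -0.3655  0.217 ]
handle ends [ 0.4777 -0.1079  0.158 ] [ 0.4643 -0.1785  0.158 ]
tri handle outer end (array([ 0.4761, -0.1085,  0.1635]), np.float64(0.0030447257486082924))
top 609.2846218679359 295.34498260374096
top 625.9316337406196 288.8170734590692
top 125.66345046266125 421.91651844219064
top 253.13795528660407 45.69381988904423
top 165.19272589749542 434.10337301857794
top 620.0789269187857 538.0217847930106
side 428.201237227914 98.44098354775434
side 431.83753061799473 55.34590896709267
side 253.99511883745902 412.38024729746155
side 39.4909412265132 283.0508889176996
side 285.6742820900712 485.93222831991125
side 623.1294519133626 301.38665819356277
((222.7862091064453, 228.06552124023438), (48.581607818603516, 43.18364715576172), 4.763641834259033)
[0.3188 0.3406 0.036 ]
[0.4431 0.3315 0.036 ]
[0.4312 0.1905 0.036 ]
[0.3074 0.2001 0.036 ]
tray [0.375  0.2656 0.036 ] cap [0.4209 0.0753 0.053 ] toroid [ 0.3429 -0.3334  0.016 ]
```

Run:
```python
from h import *
i=cv2.imread("pics/top0.png"); j=cv2.imread("pics/side0.png")
f=lambda a,s:cv2.resize(a,(390,290),interpolation=cv2.INTER_NEAREST)
r1=np.hstack([f(i[155:184,438:477],0),f(j[108:137,355:394],0)])
r2=np.hstack([f(i[202:260,194:272],0),f(j[283:341+9,235:235+90],0)])
cv2.imwrite("pics/z.png",np.vstack([r1,r2]))
```

```text
(no output)
```

View pics/z.png

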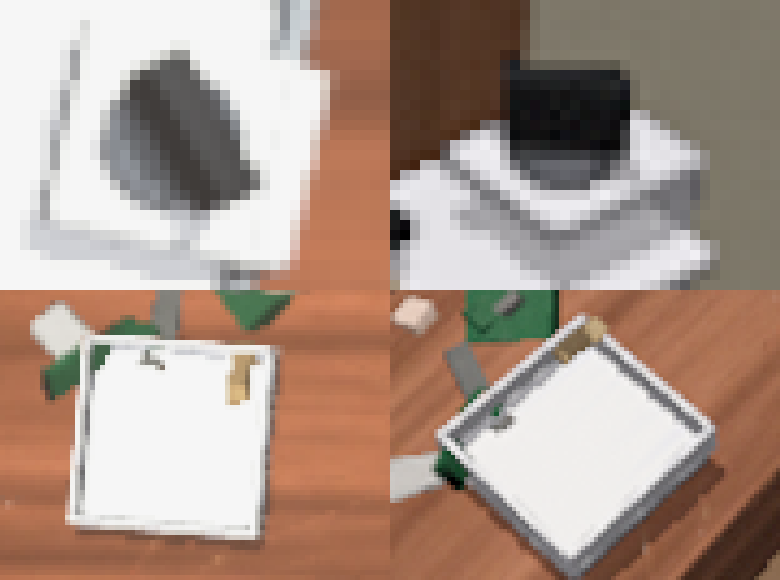

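The top-left panel shows the bar about 30° anticlockwise of world x, centred near pixel (457.8,166.9). The tray's top-view corners are near panel pixels (80,335), (275,347), (258,538) and (68,522). Next I move over the knob.

```bash
python3 -m pendant '[[[0,0,0.05],0,-1],[[0.05,0.026,0.09],0.05,-1],[[0.367,0.193,0.09],0.24,-1],[[0.367,0.193,0.09],0.24,-1],[[0.367,0.193,0.09],0.24,-1],[[0.367,0.193,0.09],0.24,-1],[[0.367,0.193,0.09],0.24,-1],[[0.367,0.193,0.09],0.24,-1],[[0.367,0.193,0.09],0.24,-1],[[0.367,0.193,0.09],0.24,-1],[[0.367,0.193,0.09],0.24,-1],[[0.367,0.193,0.09],0.24,-1]]'
python3 - <<'E'
from h import *
T=lambda x,y:(194+x/5-.5,202+(y-290)/5-.5)
C=[onz("top",*T(*c),.036) for c in[(80,335),(275,347),(258,538),(68,522)]]
print(np.round(C,3),np.mean(C,0))
S=lambda x,y:(235+(x-390)/4.333-.5,283+(y-290)/(290/67)-.5)
print([onz("side",*S(*c),.036).round(3) for c in[(437,433),(585,318),(715,432),(572,572)]])
E
```

```text
t: 1.3
tcp_pos: [0.5267, -0.3591, 0.3087]
tcp_rot: [-179.9, 0.1, 30.0]
wrist_force: [-0.1, -0.5, 0.9]
gripper_width: 0.0938
grip_force: 0.0
[[0.426 0.305 0.036]
 [0.419 0.191 0.036]
 [0.309 0.2   0.036]
 [0.318 0.311 0.036]] [0.36775347 0.2517208  0.036     ]
[array([0.423, 0.3  , 0.036]), array([0.411, 0.193, 0.036]), array([0.304, 0.203, 0.036]), array([0.308, 0.314, 0.036])]
```

```bash
python3 -m pendant '[[[0.001,0,-0.03],0,-1],[[0.001,0,-0.06],0,-1],[[0.001,0,-0.08],0,-1],[[0.001,0,-0.095],0,-1],[[0.001,0,-0.102],0,-1],[[0.001,0,-0.102],0,0.2],[[0.001,0,-0.102],0,1],[[0.001,0,-0.102],0,1],[[0.001,0,-0.102],0,1],[[0.001,0,-0.102],0,1],[[0.001,0,-0.102],0,1],[[0.001,0,-0.102],0,1]]' 15
python3 - <<'E'
from h import *
o=read_camera("side"); t=read_camera("top")
f=lambda a:cv2.resize(a,(390,290),interpolation=cv2.INTER_CUBIC)
cv2.imwrite("pics/g.png",np.hstack([f(t[140:198,418:496]),f(o[90:148,340:418])]))
E
```

```text
t: 2.5
tcp_pos: [0.528, -0.3593, 0.2076]
tcp_rot: [180.0, -0.0, 29.9]
wrist_force: [-1.1, -0.2, 0.1]
gripper_width: 0.0414
grip_force: 0.0
```

View pics/g.png

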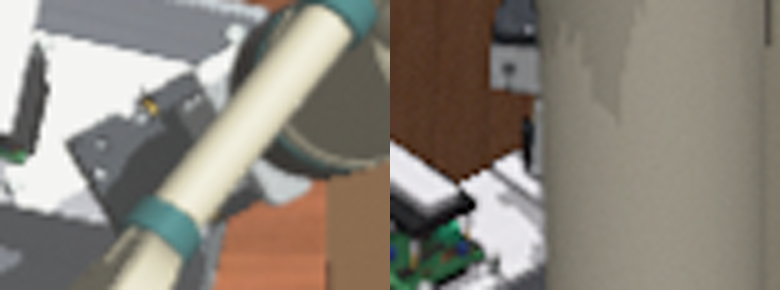

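The arm hides the knob in both views, and the fingers are still closing (41 mm). I'll keep closing.

```bash
python3 -m pendant '[[[0,0,0],0,1],[[0,0,0],0,1],[[0,0,0],0,1],[[0,0,0],0,1],[[0,0,0],0,1],[[0,0,0],0,1],[[0,0,0],0,1],[[0,0,0],0,1]]' 15
```

```text
t: 3.4
tcp_pos: [0.5279, -0.3593, 0.2075]
tcp_rot: [-180.0, 0.0, 29.9]
wrist_force: [0.1, 0.0, 0.1]
gripper_width: 0.0118
grip_force: 15.0
```

```bash
python3 -m pendant '[[[0,0,0],0.1,1],[[0,0,0],0.2,1],[[0,0,0],0.3,1],[[0,0,0],0.4,1],[[0,0,0],0.5,1],[[0,0,0],0.6,1],[[0,0,0],0.68,1],[[0,0,0],0.74,1],[[0,0,0],0.78,1],[[0,0,0],0.78,1]]' 25; python3 -c "
from station import *;print(get_obs()['torque'])"
```

```text
t: 4.4
tcp_pos: [0.5277, -0.3594, 0.2075]
tcp_rot: [-180.0, 0.0, 74.6]
wrist_force: [-0.4, 0.8, 0.5]
gripper_width: 0.0118
grip_force: 25.0
[-0.00366041  0.01367672  0.02812515]
```

```bash
for i in 1; do python3 -m pendant '[[[0,0,0],0.04,1],[[0,0,0],0.08,1],[[0,0,0],0.12,1],[[0,0,0],0.12,1]]' ; python3 -c "
from station import *;print(get_obs()['torque'])"; done
```

```text
t: 4.8
tcp_pos: [0.5269, -0.3594, 0.2075]
tcp_rot: [-179.9, 0.0, 81.4]
wrist_force: [-2.0, -0.1, 2.0]
gripper_width: 0.0117
grip_force: 25.0
[-0.06016488  0.49888055 -0.11970008]
```

```bash
python3 -m pendant '[[[0,0,0.003],0,1],[[0,0,0.006],0,1],[[0,0,0.009],0,1],[[0,0,0.012],0,1],[[0,0,0.012],0,1]]' 30; python3 -c "
from station import *;print(get_obs()['torque'])"
```

```text
t: 5.3
tcp_pos: [0.528, -0.3594, 0.2205]
tcp_rot: [180.0, 0.0, 81.5]
wrist_force: [-1.6, 1.3, 0.5]
gripper_width: 0.0117
grip_force: 30.0
[ 0.10919083  0.52429044 -0.01111449]
```

```bash
python3 -m pendant '[[[0,0,0.02],0,1],[[0,0,0.04],0,1],[[0,0,0.07],0,1],[[0,0,0.1],0,1],[[0,0,0.1],0,1],[[-0.02,0,0.12],0,1],[[-0.05,0.03,0.12],0,1],[[-0.1,0.08,0.12],0,1],[[-0.1,0.15,0.12],0,1],[[-0.1,0.2,0.12],0,1],[[-0.1,0.2,0.12],0,1],[[-0.1,0.2,0.12],0,1]]' 30
python3 - <<'E'
from h import *
o=read_camera("side"); t=read_camera("top")
f=lambda a:cv2.resize(a,(390,580),interpolation=cv2.INTER_CUBIC)
a=np.array(get_obs()['tcp_pos'])
def crop(n,i,w=56,h=84):
    u,v=proj(n,a-[0,0,.03]); u,v=int(u),int(v); print(u,v); return f(i[v-h//2:v+h//2,u-w//2:u+w//2])
cv2.imwrite("pics/g2.png",np.hstack([crop("top",t),crop("side",o)]))
E
```

```text
t: 6.5
tcp_pos: [0.427, -0.1551, 0.3395]
tcp_rot: [179.9, -0.1, 81.7]
wrist_force: [-0.0, 0.2, -0.3]
gripper_width: 0.0119
grip_force: 30.0
381 207
361 132
```

View pics/g2.png

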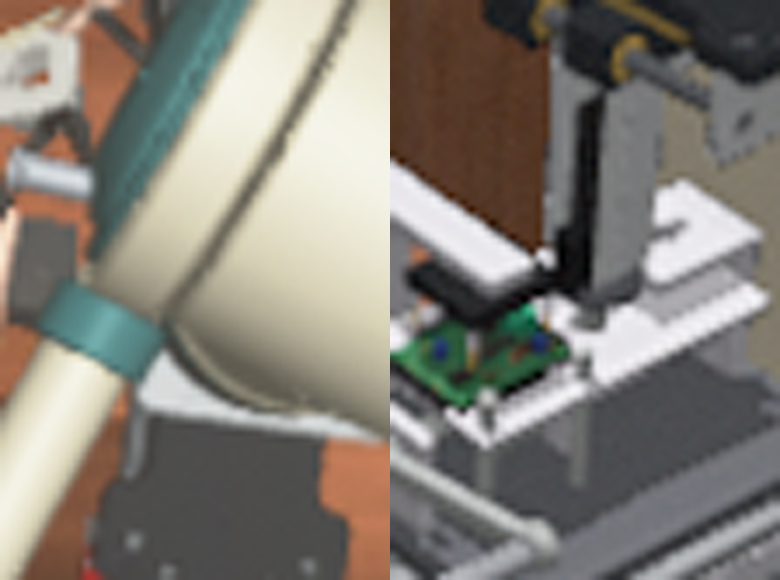

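The side view shows the knob in the fingers, with its short shaft at about (590,320), and the lock plate empty. Carrying it to the tray.

```bash
python3 -m pendant '[[[-0.01,0.05,0],0,1],[[-0.02,0.1,0],0,1],[[-0.03,0.15,-0.02],0,1],[[-0.04,0.2,-0.04],0,1],[[-0.05,0.25,-0.06],0,1],[[-0.055,0.3,-0.08],0,1],[[-0.06,0.35,-0.1],0,1],[[-0.062,0.4,-0.12],0,1],[[-0.062,0.407,-0.15],0,1],[[-0.062,0.407,-0.18],0,1],[[-0.062,0.407,-0.2],0,1],[[-0.062,0.407,-0.21],0,1]]' 
python3 -m pendant '[[[0,0,-0.02],0,1],[[0,0,-0.035],0,1],[[0,0,-0.045],0,1],[[0,0,-0.05],0,1],[[0,0,-0.052],0,1]]'
```

```text
t: 7.8
tcp_pos: [0.3657, 0.2469, 0.1269]
tcp_rot: [-179.8, 0.1, 81.4]
wrist_force: [-0.9, -0.1, 0.1]
gripper_width: 0.0118
grip_force: 30.0
t: 8.3
tcp_pos: [0.3665, 0.2475, 0.0774]
tcp_rot: [180.0, -0.0, 81.4]
wrist_force: [-0.5, 0.4, -0.6]
gripper_width: 0.0117
grip_force: 30.0
```

```bash
python3 -m pendant '[[[0,0,-0.003],0,1],[[0,0,-0.006],0,1],[[0,0,-0.008],0,1],[[0,0,-0.010],0,1]]'
python3 -m pendant '[[[0,0,-0.002],0,1],[[0,0,-0.004],0,1],[[0,0,-0.005],0,1]]'
```

```text
t: 8.7
tcp_pos: [0.3661, 0.2478, 0.0676]
tcp_rot: [180.0, -0.0, 81.5]
wrist_force: [0.1, 0.3, -0.2]
gripper_width: 0.0119
grip_force: 30.0
t: 9.0
tcp_pos: [0.3658, 0.2476, 0.0623]
tcp_rot: [-180.0, 0.0, 81.5]
wrist_force: [-0.6, 0.7, -2.0]
gripper_width: 0.0119
grip_force: 30.0
```

```bash
python3 -m pendant '[[[0,0,-0.002],0,1],[[0,0,-0.003],0,1],[[0,0,-0.003],0,1]]'
python3 -m pendant '[[[0,0,-0.002],0,1],[[0,0,-0.003],0,1],[[0,0,-0.003],0,1]]'
```

```text
t: 9.3
tcp_pos: [0.3658, 0.2476, 0.0593]
tcp_rot: [-180.0, 0.0, 81.5]
wrist_force: [-0.7, -0.1, -1.0]
gripper_width: 0.0117
grip_force: 30.0
t: 9.6
tcp_pos: [0.3662, 0.2478, 0.0583]
tcp_rot: [179.9, -0.0, 81.5]
wrist_force: [-3.6, -0.7, 14.8]
gripper_width: 0.0116
grip_force: 30.0
```

```bash
python3 -m pendant '[[[0,0,0.002],0,1],[[0,0,0.002],0,-0.2],[[0,0,0.002],0,-0.2],[[0,0,0.002],0,-0.2],[[0,0,0.002],0,-0.2],[[0,0,0.002],0,-0.2],[[0,0,0.002],0,-0.2],[[0,0,0.002],0,-0.2],[[0,0,0.03],0,-0.2],[[0,0,0.08],0,-0.2],[[0,0,0.13],0,-0.2],[[0,-0.05,0.18],0,-0.2]]'
python3 -m pendant '[[[0,-0.05,0.04],0,-0.2],[[0,-0.1,0.06],0,-0.2],[[0,-0.15,0.06],0,-0.2],[[0,-0.2,0.06],0,-0.2],[[0.01,-0.25,0.06],0,-0.2],[[0.01,-0.25,0.06],0,-0.2]]'
python3 - <<'E'
from h import *
o=read_camera("side"); t=read_camera("top")
f=lambda a:cv2.resize(a,(390,330),interpolation=cv2.INTER_CUBIC)
cv2.imwrite("pics/t1.png",np.hstack([f(t[202:268,194:272]),f(o[283:359,235:325])]))
cv2.imwrite("pics/s1.png",o)
E
```

```text
t: 10.8
tcp_pos: [0.3675, 0.2148, 0.2252]
tcp_rot: [179.8, -0.2, 81.7]
wrist_force: [0.7, -0.6, 1.1]
gripper_width: 0.0564
grip_force: 0.0
t: 11.4
tcp_pos: [0.3761, -0.0418, 0.2821]
tcp_rot: [179.9, 0.1, 81.2]
wrist_force: [0.4, 0.6, -0.1]
gripper_width: 0.0564
grip_force: 0.0
```

View pics/t1.png

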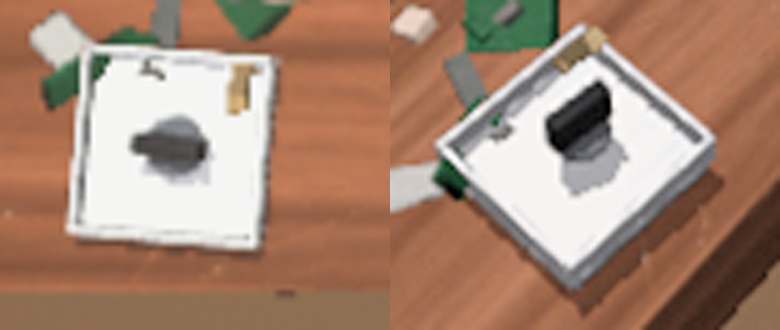

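The knob stands in the tray at about (170,148) in the top panel, let go. Next I go over the lever handle.

```bash
python3 -m pendant '[[[0.03,-0.03,0],-0.03,-0.2],[[0.06,-0.06,0],-0.06,-0.2],[[0.095,-0.099,0],-0.06,-0.2],[[0.095,-0.099,-0.02],-0.06,-0.2],[[0.095,-0.099,-0.02],-0.06,-0.2]]'
python3 - <<'E'
from h import *
o=read_camera("side"); t=read_camera("top")
u,v=map(int,proj("side",[.4715,-.1412,.18])); print(u,v)
a=lambda i,u,v:cv2.resize(i[v-40:v+40,u-52:u+52],(390,300),interpolation=cv2.INTER_CUBIC)
x,y=map(int,proj("top",[.4715,-.1412,.18]));
cv2.imwrite("pics/l.png",np.hstack([a(t,x,y),a(o,u,v)]))
E
```

```text
t: 12.0
tcp_pos: [0.4702, -0.1355, 0.2591]
tcp_rot: [-179.6, -0.1, 78.0]
wrist_force: [-0.4, 0.2, -0.5]
gripper_width: 0.0561
grip_force: 0.0
342 167
```

View pics/l.png

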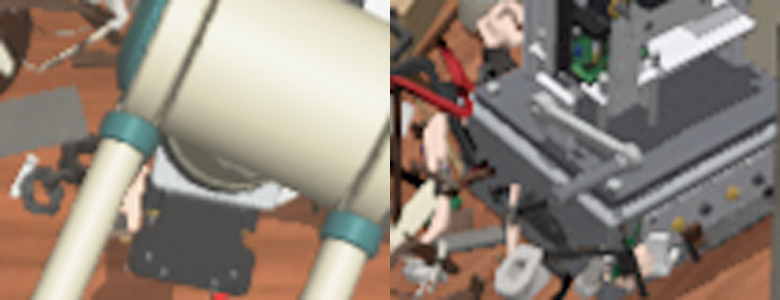

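The side view shows the fingers above the handle, which lies near (600,175), with the lever at rest. Descending and gripping.

```bash
python3 -m pendant '[[[0,0,-0.03],0,-0.2],[[0,0,-0.06],0,-0.2],[[0,0,-0.08],0,-0.2],[[0,0,-0.1],0,-0.2],[[0,0,-0.108],0,-0.2],[[0,0,-0.108],0,1],[[0,0,-0.108],0,1],[[0,0,-0.108],0,1],[[0,0,-0.108],0,1],[[0,0,-0.108],0,1],[[0,0,-0.108],0,1],[[0,0,-0.108],0,1]]' 20
python3 -m pendant '[[[0,0,0],0,1],[[0,0,0],0,1]]'
```

```text
t: 13.3
tcp_pos: [0.4713, -0.1369, 0.1542]
tcp_rot: [179.9, 0.0, 78.0]
wrist_force: [0.9, -0.1, 1.6]
gripper_width: 0.0134
grip_force: 20.0
t: 13.5
tcp_pos: [0.4713, -0.1369, 0.1541]
tcp_rot: [179.9, 0.0, 78.0]
wrist_force: [0.5, 0.1, 1.1]
gripper_width: 0.0132
grip_force: 20.0
```

```bash
python3 -m pendant '[[[0.002,-0.0005,0.009],0,1],[[0.0046,-0.001,0.0177],0,1],[[0.008,-0.0018,0.026],0,1],[[0.0122,-0.0026,0.0343],0,1],[[0.017,-0.0037,0.042],0,1],[[0.0225,-0.0048,0.0493],0,1],[[0.0285,-0.006,0.056],0,1],[[0.0351,-0.0075,0.0622],0,1],[[0.0351,-0.0075,0.0622],0,1],[[0.0351,-0.0075,0.0622],0,1]]' 25
```

```text
t: 14.5
tcp_pos: [0.5024, -0.1439, 0.2172]
tcp_rot: [-179.6, 0.1, 78.0]
wrist_force: [-10.3, -0.1, 5.0]
gripper_width: 0.0132
grip_force: 25.0
```

```bash
python3 -m pendant '[[[0.002,-0.0005,0.006],0,1],[[0.0062,-0.0015,0.009],0,1],[[0.0132,-0.003,0.0125],0,1],[[0.021,-0.0047,0.017],0,1],[[0.03,-0.0065,0.0205],0,1],[[0.03,-0.0065,0.0205],0,1]]' 25
```

```text
t: 15.1
tcp_pos: [0.5356, -0.1513, 0.2396]
tcp_rot: [-180.0, 0.1, 78.0]
wrist_force: [-7.7, -0.8, 10.2]
gripper_width: 0.0133
grip_force: 25.0
```

```bash
python3 -m pendant '[[[0.003,-0.001,0.006],0,1],[[0.01,-0.002,0.008],0,1],[[0.018,-0.0038,0.0095],0,1],[[0.026,-0.0055,0.0105],0,1],[[0.035,-0.0075,0.0108],0,1],[[0.035,-0.0075,0.0108],0,1],[[0.035,-0.0075,0.0108],0,1]]' 25
python3 - <<'E'
from h import *
o=read_camera("side"); print(get_obs()["wrist_force"],get_obs()["torque"])
u,v=map(int,proj("side",[.5726,-.1627,.19]))
cv2.imwrite("pics/u.png",cv2.resize(o[v-45:v+65,u-50:u+90],(763,600),interpolation=cv2.INTER_CUBIC)); print(u,v)
for p in([.5726,-.1627,.14],[.5726,-.1627,.245]): q=proj("side",p); print((q[0]-u+50)*5.45,(q[1]-v+45)*5.45)
E
```

```text
t: 15.8
tcp_pos: [0.5719, -0.1594, 0.249]
tcp_rot: [179.9, 0.1, 78.0]
wrist_force: [-3.4, -3.6, 1.5]
gripper_width: 0.0131
grip_force: 25.0
[-3.92409157 -4.61864625  1.73132293] [-0.78212982  0.64357127 -0.09696678]
318 147
278.0719592245203 319.51717905706573
276.5361313004624 160.0410501049704
```

View pics/u.png

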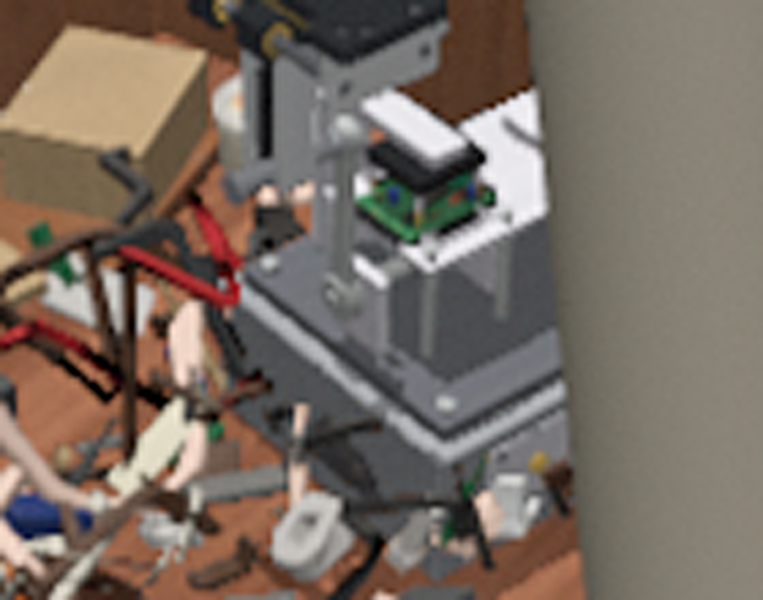

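The lever looks upright: hub at (342,290), tip at (345,128), about 0.03 rad short of straight up. The board is in its nest. I'll hold it steady, check and hand in.

```bash
python3 -m pendant '[[[0.002,0,0],0,1],[[0.002,0,0],0,1],[[0.002,0,0],0,1],[[0.002,0,0],0,1],[[0.002,0,0],0,1],[[0.002,0,0],0,1],[[0.002,0,0],0,1],[[0.002,0,0],0,1]]' 25
python3 -c "
from station import *
print(job_done())"
```

```text
t: 16.65
tcp_pos: [0.5731, -0.1596, 0.249]
tcp_rot: [179.9, 0.2, 78.0]
wrist_force: [-3.7, -4.7, 1.8]
gripper_width: 0.013
grip_force: 25.0
the job is handed in; nothing more can be done
None
```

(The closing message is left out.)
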